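Line up the preserve jars by height on the tasting board

TASK

Set out the tasting board: stand the four lidded preserve jars on the four cork coasters in order of height, the tallest on the coaster next to the card holder and so on down to the shortest at the other end, each upright in the middle of its coaster and none of them tipped over on the way. The oil bottle standing among the jars stays where it is.

Things in the scene. Friction and masses are not known exactly. Their poses are not given: they have to be found in the camera images.
- jar_50: The shortest jar, squat: a straight upright cylinder 50 mm high over all and 60 mm in diameter, dark preserve in glass with a black screw lid (the top 14 mm, 3 mm narrower), about 190 g; loose, standing on the table. All four jars look alike but for their size. Origin: centre of the underside, z up the jar's axis.
- jar_70: The second shortest jar, slim: a straight upright cylinder 70 mm high over all and 44 mm in diameter, dark preserve in glass with a black screw lid (the top 14 mm, 3 mm narrower), about 160 g; loose, standing on the table. All four jars look alike but for their size. Origin: centre of the underside, z up the jar's axis.
- jar_90: The second tallest jar, stout: a straight upright cylinder 90 mm high over all and 54 mm in diameter, dark preserve in glass with a black screw lid (the top 14 mm, 3 mm narrower), about 300 g; loose, standing on the table. All four jars look alike but for their size. Origin: centre of the underside, z up the jar's axis.
- jar_112: The tallest jar, slim: a straight upright cylinder 112 mm high over all and 42 mm in diameter, dark preserve in glass with a black screw lid (the top 14 mm, 3 mm narrower), about 220 g; loose, standing on the table. All four jars look alike but for their size. Origin: centre of the underside, z up the jar's axis.
- coaster_1: Round cork coaster at the left end of the row (robot's left, +y), 70 mm in diameter and 4 mm thick, fixed on the 12 mm thick pale wooden tasting board (110 x 560 mm, lying roughly across the robot's front, up to 9 degrees askew). Neighbouring coasters are 88 to 106 mm apart. Origin: centre of the coaster's underside, so a jar stands 4 mm above it; z up.
- coaster_2: Round cork coaster at the second from the left, 70 mm in diameter and 4 mm thick, fixed on the 12 mm thick pale wooden tasting board (110 x 560 mm, lying roughly across the robot's front, up to 9 degrees askew). Neighbouring coasters are 88 to 106 mm apart. Origin: centre of the coaster's underside, so a jar stands 4 mm above it; z up.
- coaster_3: Round cork coaster at the third from the left, 70 mm in diameter and 4 mm thick, fixed on the 12 mm thick pale wooden tasting board (110 x 560 mm, lying roughly across the robot's front, up to 9 degrees askew). Neighbouring coasters are 88 to 106 mm apart. Origin: centre of the coaster's underside, so a jar stands 4 mm above it; z up.
- coaster_4: Round cork coaster at the right end of the row (-y), 70 mm in diameter and 4 mm thick, fixed on the 12 mm thick pale wooden tasting board (110 x 560 mm, lying roughly across the robot's front, up to 9 degrees askew). Neighbouring coasters are 88 to 106 mm apart. Origin: centre of the coaster's underside, so a jar stands 4 mm above it; z up.
- card_holder: Dark wooden block 45 x 60 x 20 mm with a blank white card standing upright in it (55 mm wide, top 68 mm above the board), fixed on the board 85 to 107 mm beyond one of the two end coasters, the left or the right one; a small white tasting cup (40 mm high) stands fixed beyond the other. Origin: centre of the underside.
- oil_bottle: Green glass oil bottle with a paper label and pale stopper, 52 mm in diameter, 180 mm high, about 420 g; loose, standing upright in the same loose row as the waiting jars (centres in that row are at least 98 mm apart). Not to be moved. Origin: centre of the underside, z up.
Things that resemble listed ones, but are neither listed nor needed, are in the scene too. Leave any blue or yellow look-alike of the jar_90 alone.

How it is judged:
By the outcome, as a careful person would: the job done as asked, in the order asked, and still so for the second after the job is handed in, with the robot touching nothing.
It also fails if it takes over 112 s, if anything falls off the work surface, if the arm or the gripper's body presses on something with over 40 N, if the wrist force passes 120 N, or if a joint passes its speed limit or range.

ROBOT

A 6-joint arm with a two-finger parallel gripper is mounted at the origin on the work surface. World frame = base frame: x ahead of the robot, y to its left, z up, the work surface at z = 0. Lengths are in m, angles in rad, forces in N, time in s.
With the tool pointing down it reaches from about 0.375 to 0.825 m from the base axis. Payload 5.5 kg.
Tool frame: the origin (TCP) lies midway between the tips of the shut fingers; the grasp point (between the pads) lies 19 mm behind it; z points along the fingers, y is the line along which they close (so a half turn about z gives the same grasp; the last joint's range is limited). The gripper opens to 85 mm and grips with 20 to 120 N. Pads are 22 mm wide; open, the fingers measure 114 mm over their backs; the gripper's body (76 mm by 85 mm) begins 54 mm behind the grasp point. The pads swing forward as they close: fully open they stand 13 mm farther back than shut.
Start: joints at [-1.167, 0.314, -0.047, 1.21, 0, 1.571], TCP at [0.236, -0.552, 0.231] pointing down, gripper open.
Joint ranges: [-2.67, 2.67], [-0.69, 1.73], [-1.03, 1.25], [-2.08, 2.16], [-1.42, 1.45], [-3.14, 3.14]. Speed limits (rad/s): [2.39, 2.39, 3.01, 3.14, 3.14, 3.14].

INTERFACE

Orientations are given as a 3x3 rotation matrix whose columns are the frame's x, y, z axes.
In Python, from bench import env, eyes gives the robot as it stands. The module is installed in compiled form; this text tells all that it offers.
- The arm moves only by the tool apply_moves, never from a script. Its argument "plan" is a list of rows, each a list of 3 entries, a list of its own where there are three numbers: the shift along the tool's x, y, z in mm, then the turn, a rotation vector about the tool's x, y, z in degrees, then the finger opening in mm, from 0 to 85.4. A call has 1 to 10 rows; each row shifts and turns the commanded pose from where the row before left it, along the tool's axes as they then stand; what a row does not reach is not made up. A row lasts 1/10 s, in which the tool goes at most 50 mm and 8.59 degrees, less where a joint would pass 70% of its speed; a pose out of reach is approached as far as the arm can. A call is refused whole if a number of a shift passes 50 or a number of a turn 8.59, either way. A call with a gripper value outside its range is refused whole. The fingers move at their own pace and stop on an object; "newtons" is the grip in N (left out, the last holds). Time passes only in rows, so rows that do not move let the fingers close. It gives the time, the measured TCP pose, the force, the opening and the grip force at its end, in the units of the state.
- env.sense(): the state, without advancing time (a new reading comes with each control period).
- eyes.capture(name): name is "scene" or "top" or "wrist"; returns (picture, depth): 384x512x3 uint8, red, green, blue; 384x512 float32, m along the optical axis (not along the pixel's ray), 0 where there is no reading.
- eyes.calibration(name): a dict with "vfov" (degrees; the focal length in pixels is half the picture's height over the tangent of half this angle, whatever the lens; pixels are square), "cx", "cy" (the principal point, pixels), "view" (4x4, takes a point from world to camera coordinates). Camera axes: x right, y down, z forward; pixel columns grow to the right and rows downward; lengths in m; the calibration is good to about 2 mm. A picture is of the moment at which its call begins: read the wrist's pose just before it. calibration takes no time and is no camera call; for the wrist camera it gives the pose at the moment of the call.
- env.close_job(): hands the job in; it is judged then, once.
Trained networks look in the newest picture that a camera, given by its name, has taken for a name from the list of things; names that differ only in an ending like _2 or _b are one class to them, and where a whole thing is asked for, a point or a joint stands for the part that bears it (a point fixed in the world has none). Each returns a list of dicts, best first, with "confidence" (0 to 1); they miss things now and then, are a little off and sometimes report something else, mostly with a low value. They report only what shows in the picture. A call takes as long as a camera call. They do not tell look-alikes from the thing itself.
- eyes.cut_out(camera, target): "mask" (384x512 bool, what is visible of it) and "location" ([column, row] in pixels, amid what is visible of it).
- eyes.mark_of(camera, target): "location" ([column, row] in pixels: a listed point, or the origin of a listed thing).
The state is a dict: "time": time; "joints": joint angles; "qvel": joint speeds; "effort": joint torques, N m; "ee_pos": TCP position; "eef_rot": TCP orientation; "force": force on the tool from outside, world axes, zero at the start; "torque": the same for the moment, N m; "finger_gap": finger opening in m; "grasp_force": force on a finger pad.
Only numpy, scipy, OpenCV 4.12 (cv2) and the standard library are available. Lean on these libraries where they do the work, as an engineer would, in place of code of your own. Each camera call takes 0.05 s, during which the arm holds its last target. There are 200 camera calls.

## Working session

There is one attempt and no reset: what is moved stays moved. The work goes in short steps, Python scripts to look and compute and a tool call to move; the robot and the scene stay as the last step left them, time stands still between calls to the robot, and variables do not carry over. Pictures are saved under pics/ and viewed, at most 14 in all, crops included, and the job is handed in when it is done.

Besides the shell and the picture viewer there is one more tool, called after ">>>" by a JSON object that holds its "op" and its "data". apply_moves: Moves the arm, as the interface text tells. Its arguments: {"type":"object","properties":{"plan":{"type":"array","items":{"type":"array"}},"newtons":{"type":"number"}},"required":["plan"]}

```bash
mkdir -p pics; cat > h.py <<'E'
import numpy as np, cv2
from bench import env, eyes
def cloud(name, d):
    c=eyes.calibration(name); f=d.shape[0]/2/np.tan(np.radians(c["vfov"])/2)
    v,u=np.indices(d.shape); P=np.stack([(u-c["cx"])/f*d,(v-c["cy"])/f*d,d],-1)
    V=np.array(c["view"]); return (P-V[:3,3])@V[:3,:3]
def save(n,p): cv2.imwrite(f"pics/{n}.png",p[...,::-1])
E
python3 - <<'E'
from h import *
np.set_printoptions(precision=3,suppress=True)
s=env.sense(); print(s)
for n in("top","scene"):
    p,d=eyes.capture(n); save(n+"0",p); np.save(n+"0.npy",cloud(n,d)); np.save(n+"0d.npy",d); print(n,eyes.calibration(n))
E
```

```text
{'time': 0.0, 'joints': array([-1.167,  0.314, -0.048,  1.21 , -0.   ,  1.571]), 'qvel': array([ 0.001,  0.001, -0.001,  0.   , -0.001,  0.   ]), 'effort': array([  0.001, -53.96 ,  33.974,   0.02 ,   0.   ,   0.   ]), 'ee_pos': array([ 0.236, -0.551,  0.23 ]), 'eef_rot': array([[ 0.92 ,  0.393, -0.001],
       [ 0.393, -0.92 ,  0.002],
       [-0.   , -0.002, -1.   ]]), 'force': array([ 0.589, -0.499,  0.241]), 'torque': array([-0.032, -0.042, -0.017]), 'grasp_force': 0.0, 'finger_gap': 0.08543333777594218}
top {'vfov': 50.69701863620436, 'cx': 250.38185671381163, 'cy': 189.00787591916463, 'view': array([[-0.007, -1.   , -0.019,  0.066],
       [-0.986,  0.01 , -0.167,  0.518],
       [ 0.167,  0.017, -0.986,  0.904],
       [ 0.   ,  0.   ,  0.   ,  1.   ]])}
scene {'vfov': 42.50312815758241, 'cx': 258.51127345389926, 'cy': 192.214183374265, 'view': array([[-0.686,  0.728, -0.014,  0.309],
       [ 0.469,  0.427, -0.773, -0.224],
       [-0.557, -0.537, -0.634,  1.521],
       [ 0.   ,  0.   ,  0.   ,  1.   ]])}
```

View pics/top0.png

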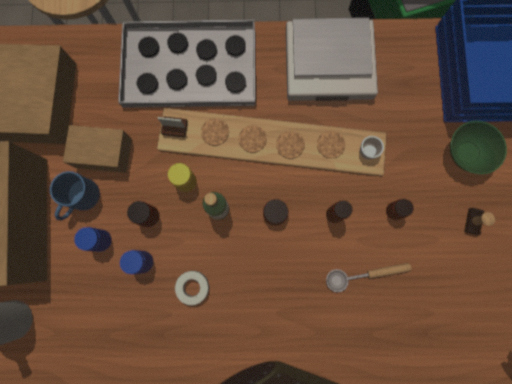

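View pics/scene0.png

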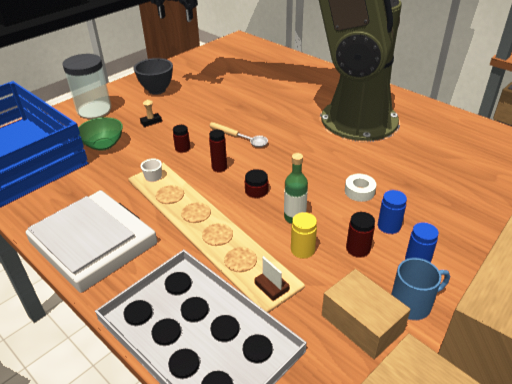

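The top view shows the card holder at (172,125), beside the left coaster (215,132), so the order from the left is 112, 90, 70, 50.

Candidates in the top view:
- **Dark jars:** (142,214) stout, jar_90; (276,211) squat, jar_50; (339,212) tall and slim, jar_112; (400,208) short and slim, jar_70.
- **Look-alikes to leave alone:** yellow (180,175), blue (92,239) and (136,262).
- **Oil bottle:** (215,205).

Next I'll measure all of these.

```bash
cat > meas.py <<'E'
from h import *
np.set_printoptions(precision=4,suppress=True)
P=np.load("top0.npy"); S=np.load("scene0.npy").reshape(-1,3); T=P.reshape(-1,3)
A=np.vstack([T,S])
def circ(q):
    M=np.c_[q,np.ones(len(q))]; a=np.linalg.lstsq(M,(q**2).sum(1),rcond=None)[0]; c=a[:2]/2; return c,np.sqrt(a[2]+c@c)
def lidrep(name,px):
    p=P[px[1],px[0]]
    for lab,C in(("top",T),("scene",S)):
        near=C[(np.linalg.norm(C[:,:2]-p[:2],axis=1)<.045)&(C[:,2]>.02)]
        if len(near)<8: print(name,lab,len(near));continue
        h=np.percentile(near[:,2],97); t=near[near[:,2]>h-.006]
        (x,y),r=cv2.minEnclosingCircle(t[:,:2].astype(np.float32))
        print(name,lab,"h",round(h,4),"n",len(t),"mean",t.mean(0)[:2],"mec",round(x,4),round(y,4),"r",round(r,4))
for n,px in dict(j90=(142,212),j50=(276,209),j112=(337,211),j70=(399,208),oil=(210,199),yel=(180,173),blue2=(134,262),blue1=(90,238)).items(): lidrep(n,px)
img=cv2.imread("pics/top0.png")
for i,px in enumerate([(215,132),(253,139),(291,146),(331,145),(172,125),(372,148)],1): print("c",i,P[px[1],px[0]])
E
python3 meas.py
python3 - <<'E'
from h import *
np.set_printoptions(precision=4,suppress=True)
for cam in("top","scene"):
    p,d=eyes.capture(cam);C=cloud(cam,d)
    for t in("coaster_1","jar_90","card_holder","oil_bottle"):
        for r in eyes.cut_out(cam,t):
            m=r["mask"]&(d>0); q=C[m]
            if len(q)<5: continue
            h=np.percentile(q[:,2],95); k=q[q[:,2]>h-.006]
            (x,y),rr=cv2.minEnclosingCircle(k[:,:2].astype(np.float32))
            print(cam,t,round(r["confidence"],2),np.round(r["location"]),"h",round(h,4),"mean",k.mean(0)[:2],"mec",round(x,4),round(y,4),round(rr,4))
E
```

```text
j90 top h 0.0926 n 397 mean [0.4605 0.31  ] mec 0.4606 0.3101 r 0.0255
j90 scene h 0.0905 n 336 mean [0.4643 0.3138] mec 0.4621 0.3138 r 0.0269
j50 top h 0.0523 n 453 mean [0.4643 0.0036] mec 0.4644 0.0035 r 0.0283
j50 scene h 0.0514 n 268 mean [0.4677 0.0076] mec 0.4678 0.0062 r 0.0303
j112 top h 0.114 n 250 mean [ 0.4605 -0.1384] mec 0.4604 -0.1382 r 0.0196
j112 scene h 0.112 n 112 mean [ 0.4644 -0.1342] mec 0.4635 -0.1364 r 0.0202
j70 top h 0.072 n 253 mean [ 0.4677 -0.2834] mec 0.4682 -0.2839 r 0.0208
j70 scene h 0.0711 n 102 mean [ 0.4717 -0.2793] mec 0.4704 -0.2814 r 0.0227
oil top h 0.1814 n 116 mean [0.4757 0.1397] mec 0.4756 0.1398 r 0.0123
oil scene h 0.1784 n 83 mean [0.4795 0.1441] mec 0.4772 0.144 r 0.0139
yel top h 0.0925 n 382 mean [0.5452 0.2215] mec 0.5458 0.2218 r 0.0254
yel scene h 0.0907 n 336 mean [0.5494 0.2254] mec 0.547 0.2246 r 0.0271
blue2 top h 0.0923 n 426 mean [0.3515 0.3207] mec 0.3517 0.3213 r 0.0258
blue2 scene h 0.0909 n 293 mean [0.3555 0.325 ] mec 0.3547 0.3228 r 0.0279
blue1 top h 0.0925 n 422 mean [0.403  0.4236] mec 0.4028 0.4244 r 0.0262
blue1 s
[... 2037 characters left out ...]
0586 0.0353
scene jar_90 0.96 [216. 150.] h 0.1114 mean [ 0.4652 -0.134 ] mec 0.4647 -0.1358 0.0208
scene jar_90 0.87 [302. 233.] h 0.0901 mean [0.5494 0.2257] mec 0.5476 0.2254 0.0272
scene jar_90 0.85 [392. 210.] h 0.0904 mean [0.356  0.3253] mec 0.3534 0.3248 0.0277
scene jar_90 0.78 [423. 242.] h 0.0905 mean [0.4074 0.4274] mec 0.4045 0.4286 0.0274
scene jar_90 0.75 [258. 183.] h 0.051 mean [0.4688 0.0084] mec 0.4682 0.0057 0.0304
scene jar_90 0.65 [180. 138.] h 0.0697 mean [ 0.4725 -0.279 ] mec 0.4693 -0.2803 0.0224
scene jar_90 0.61 [364. 234.] h 0.0903 mean [0.4645 0.3142] mec 0.4618 0.3145 0.0271
scene card_holder 0.6 [271. 282.] h 0.0762 mean [0.6811 0.2526] mec 0.6805 0.2513 0.0282
```

```bash
python3 - <<'E'
import cv2
a=cv2.imread("pics/top0.png")[100:260,60:460]; cv2.imwrite("pics/crop1.png",cv2.resize(a,(800,320),interpolation=cv2.INTER_CUBIC))
E
```

```text
(no output)
```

View pics/crop1.png

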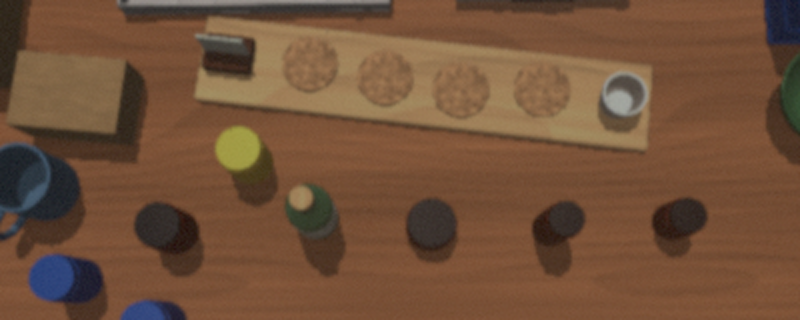

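The crop confirms the four dark-lidded jars. Their heights and radii match the spec, and the coasters measure 16 mm high and 93–99 mm apart.

Camera-averaged positions (x, y) in mm:

| Thing | Position |
|---|---|
| jar_70 | (469, -282) |
| jar_50 | (466, 5) |
| jar_90 | (462, 312) |
| jar_112 | (462, -136.5) |
| coaster_1 | (668, 151) |
| coaster_2 | (650, 57) |
| coaster_3 | (633, -34) |
| coaster_4 | (633, -134) |

First I'll yaw so that tool x = +y, tool y = +x and tool z = down.

>>> {"op": "apply_moves", "data": {"plan": [[[0, 0, 0], [0, 0, -8.36], 85], [[0, 0, 0], [0, 0, -8.36], 85], [[0, 0, 0], [0, 0, -8.36], 85], [[0, 0, 0], [0, 0, -8.36], 85], [[0, 0, 0], [0, 0, -8.36], 85], [[0, 0, 0], [0, 0, -8.36], 85], [[0, 0, 0], [0, 0, -8.36], 85], [[0, 0, 0], [0, 0, -8.36], 85], [[0, 0, 0], [0, 0, 0], 85]], "newtons": 40}}

```text
time: 1.5
ee_pos: [0.2358, -0.5517, 0.2313]
eef_rot: [[-0.001, 1.0, 0.0], [1.0, 0.001, -0.0], [-0.0, 0.0, -1.0]]
force: [0.3, -0.1, -0.2]
finger_gap: 0.0851
grasp_force: 0.0
```

>>> {"op": "apply_moves", "data": {"plan": [[[30, 26, 0], [0, 0, 0], 85], [[30, 26, 0], [0, 0, 0], 85], [[30, 26, 0], [0, 0, 0], 85], [[30, 26, 0], [0, 0, 0], 85], [[30, 26, 0], [0, 0, 0], 85], [[30, 26, 0], [0, 0, 0], 85], [[30, 26, 0], [0, 0, 0], 85], [[30, 26, 0], [0, 0, 0], 85], [[30, 26, 0], [0, 0, 0], 85], [[0, 0, 0], [0, 0, 0], 85]]}}

```text
time: 2.5
ee_pos: [0.4723, -0.2784, 0.2314]
eef_rot: [[-0.002, 1.0, 0.001], [1.0, 0.002, 0.001], [0.001, 0.001, -1.0]]
force: [0.1, 0.5, -0.5]
finger_gap: 0.0848
grasp_force: 0.0
```

>>> {"op": "apply_moves", "data": {"plan": [[[0, 0, 0], [0, 0, 0], 85], [[0, 0, 0], [0, 0, 0], 85]]}}

```text
time: 2.7
ee_pos: [0.4692, -0.2822, 0.2313]
eef_rot: [[0.002, 1.0, -0.0], [1.0, -0.002, -0.0], [-0.0, -0.0, -1.0]]
force: [-0.0, -0.2, -0.6]
finger_gap: 0.085
grasp_force: 0.0
```

```bash
python3 - <<'E'
from h import *
np.set_printoptions(precision=4,suppress=True)
print(env.sense()["ee_pos"]); p,d=eyes.capture("wrist"); C=cloud("wrist",d); save("w1",p)
print(eyes.calibration("wrist")["view"])
q=C[(d>0)&(abs(C[...,2]-.07)<.006)&(np.linalg.norm(C[...,:2]-[.469,-.282],axis=-1)<.05)]
print(len(q)); print(q.mean(0), cv2.minEnclosingCircle(q[:,:2].astype(np.float32)))
E
```

```text
[ 0.4692 -0.2822  0.2313]
[[ 1.     -0.0021 -0.0011 -0.4688]
 [-0.0017 -0.9487  0.3162 -0.309 ]
 [-0.0017 -0.3162 -0.9487  0.2914]
 [ 0.      0.      0.      1.    ]]
976
[ 0.4669 -0.2825  0.0696] ((0.46679967641830444, -0.2834102511405945), 0.020421085879206657)
```

>>> {"op": "apply_moves", "data": {"plan": [[[0, -1, 40], [0, 0, 0], 85], [[0, 0, 40], [0, 0, 0], 85], [[0, 0, 40], [0, 0, 0], 85], [[0, 0, 40], [0, 0, 0], 85], [[0, 0, 30], [0, 0, 0], 85], [[0, 0, 15], [0, 0, 0], 85], [[0, 0, 8], [0, 0, 0], 85], [[0, 0, 0], [0, 0, 0], 85], [[0, 0, 0], [0, 0, 0], 60]]}}

```text
time: 3.65
ee_pos: [0.469, -0.2825, 0.0192]
eef_rot: [[0.001, 1.0, 0.001], [1.0, -0.001, -0.001], [-0.001, 0.001, -1.0]]
force: [-0.1, -0.1, 0.7]
finger_gap: 0.073
grasp_force: 0.0
```

>>> {"op": "apply_moves", "data": {"plan": [[[0, 0, 0], [0, 0, 0], 50], [[0, 0, 0], [0, 0, 0], 46], [[0, 0, 0], [0, 0, 0], 40], [[0, 0, 0], [0, 0, 0], 40], [[0, 0, 0], [0, 0, 0], 40], [[0, 0, 0], [0, 0, 0], 40], [[0, 0, 0], [0, 0, 0], 40]]}}

```text
time: 4.35
ee_pos: [0.4694, -0.2822, 0.0195]
eef_rot: [[-0.0, 1.0, 0.001], [1.0, 0.0, -0.001], [-0.001, 0.001, -1.0]]
force: [-1.8, 0.0, 6.5]
finger_gap: 0.0433
grasp_force: 40.3
```

>>> {"op": "apply_moves", "data": {"plan": [[[0, 0, -6], [0, 0, 0], 40], [[0, 0, -16], [0, 0, 0], 40], [[0, 0, -20], [0, 0, 0], 40], [[0, 0, -18], [0, 0, 0], 40], [[8, 5, 0], [0, 0, 0], 40], [[18, 12, 0], [0, 0, 0], 40], [[26, 17, 0], [0, 0, 0], 40], [[28, 19, 0], [0, 0, 0], 40], [[28, 19, 0], [0, 0, 0], 40], [[28, 19, 0], [0, 0, 0], 40]]}}

```text
time: 5.35
ee_pos: [0.5598, -0.1436, 0.0773]
eef_rot: [[-0.0, 1.0, -0.001], [1.0, 0.0, 0.001], [0.001, -0.001, -1.0]]
force: [0.2, -0.0, -2.4]
finger_gap: 0.0433
grasp_force: 40.9
```

>>> {"op": "apply_moves", "data": {"plan": [[[28, 19, 0], [0, 0, 0], 40], [[28, 19, 0], [0, 0, 0], 40], [[26, 16, 0], [0, 0, 0], 40], [[18, 12, 0], [0, 0, 0], 40], [[11.5, 6.5, 0], [0, 0, 0], 40], [[0, 0, 0], [0, 0, 0], 40], [[0, 0, 0], [0, 0, 0], 40], [[0, 0, 0], [0, 0, 0], 40]]}}

```text
time: 6.15
ee_pos: [0.6312, -0.035, 0.078]
eef_rot: [[0.001, 1.0, -0.001], [1.0, -0.001, -0.0], [-0.0, -0.001, -1.0]]
force: [0.1, 0.1, -0.6]
finger_gap: 0.0432
grasp_force: 41.0
```

```bash
python3 - <<'E'
from h import *
np.set_printoptions(precision=4,suppress=True)
print(env.sense()["ee_pos"])
for n in("top","wrist"):
    p,d=eyes.capture(n); C=cloud(n,d); save(n+"2",p)
    for r in eyes.cut_out(n,"coaster_3"):
        q=C[r["mask"]&(d>0)]; q=q[abs(q[:,2]-.0165)<.006]
        if len(q)>20: print(n,round(r["confidence"],2),len(q),q.mean(0),cv2.minEnclosingCircle(q[:,:2].astype(np.float32)))
    for r in eyes.cut_out(n,"jar_70"):
        q=C[r["mask"]&(d>0)]
        if len(q)>20: print(n,"jar",round(r["confidence"],2),r["location"],q.max(0),q.min(0))
E
```

```text
[ 0.6312 -0.035   0.078 ]
top 0.8 572 [0.6669 0.1482 0.0158] ((0.6669728755950928, 0.14800260961055756), 0.03443904221057892)
top 0.59 623 [0.6478 0.0563 0.0157] ((0.6487431526184082, 0.05658458545804024), 0.036614976823329926)
top jar 0.97 [97.1, 243.0] [0.429  0.4902 0.094 ] [ 0.3769  0.3966 -0.003 ]
top jar 0.77 [137.1, 265.7] [0.3772 0.3467 0.0945] [0.325  0.2937 0.0008]
top jar 0.75 [183.3, 180.9] [0.5694 0.2459 0.0943] [ 0.5188  0.1947 -0.0019]
top jar 0.58 [146.7, 210.5] [0.4856 0.3347 0.0944] [ 0.434   0.2831 -0.0029]
wrist 0.82 8508 [0.6483 0.0588 0.0157] ((0.648632824420929, 0.057801373302936554), 0.035426631569862366)
wrist 0.68 3448 [ 0.6323 -0.023   0.0158] ((0.631958544254303, -0.03527798131108284), 0.03501449525356293)
wrist jar 0.87 [255.2, 275.3] [ 0.6614 -0.0139  0.1531] [ 0.599  -0.0682  0.0112]
wrist jar 0.84 [33.6, 158.1] [0.4951 0.0343 0.052 ] [ 0.4239 -0.0429 -0.0021]
wrist jar 0.62 [47.1, 321.0] [ 0.5733 -0.0234  0.1458] [ 0.3681 -0.1926  0.0002]
```

View pics/wrist2.png

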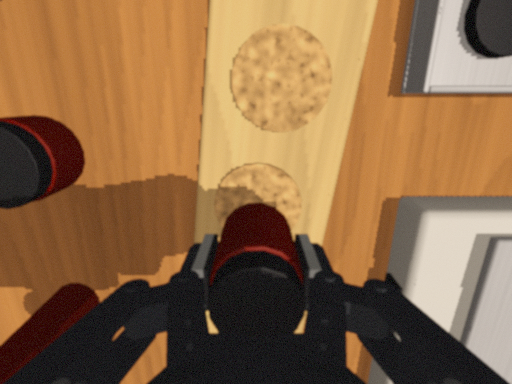

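The jar hangs upright over coaster 3: jar at (255,270), coaster at (258,195). The wrist view puts the coaster at (632, -35), 1 mm from the TCP, so I'll lower it.

>>> {"op": "apply_moves", "data": {"plan": [[[0, 1, 10], [0, 0, 0], 40], [[0, 0, 14], [0, 0, 0], 40], [[0, 0, 9], [0, 0, 0], 40], [[0, 0, 5], [0, 0, 0], 40], [[0, 0, 3], [0, 0, 0], 40], [[0, 0, 1], [0, 0, 0], 40], [[0, 0, 0], [0, 0, 0], 40]]}}

```text
time: 7.15
ee_pos: [0.6332, -0.0341, 0.0363]
eef_rot: [[-0.0, 1.0, 0.0], [1.0, 0.0, -0.0], [-0.0, 0.0, -1.0]]
force: [0.3, -0.7, -2.1]
finger_gap: 0.0432
grasp_force: 41.0
```

>>> {"op": "apply_moves", "data": {"plan": [[[0, 0, 0.8], [0, 0, 0], 40], [[0, 0, 0], [0, 0, 0], 40], [[0, 0, 0], [0, 0, 0], 46], [[0, 0, 0], [0, 0, 0], 52], [[0, 0, 0], [0, 0, 0], 60], [[0, 0, 0], [0, 0, 0], 64], [[0, 0, -5], [0, 0, 0], 66], [[0, 0, -30], [0, 0, 0], 66], [[0, 0, -40], [0, 0, 0], 70], [[0, 0, -10], [0, 0, 0], 80]]}}

```text
time: 8.15
ee_pos: [0.6359, -0.0343, 0.1255]
eef_rot: [[-0.0, 1.0, 0.007], [1.0, 0.0, -0.0], [-0.0, 0.007, -1.0]]
force: [0.7, -0.1, 0.6]
finger_gap: 0.08
grasp_force: 0.0
```

>>> {"op": "apply_moves", "data": {"plan": [[[0, -15, 0], [0, 0, 0], 85], [[8, -35, 0], [0, 0, 0], 85], [[8, -35, 0], [0, 0, 0], 85], [[8, -35, 0], [0, 0, 0], 85], [[8, -33, 0], [0, 0, 0], 85], [[6, -15, 0], [0, 0, 0], 85], [[0, 0, 0], [0, 0, 0], 85], [[0, 0, 0], [0, 0, 0], 85]]}}

```text
time: 8.95
ee_pos: [0.4658, 0.0038, 0.121]
eef_rot: [[-0.001, 1.0, 0.002], [1.0, 0.001, -0.0], [-0.0, 0.002, -1.0]]
force: [-0.5, 0.4, 0.8]
finger_gap: 0.0848
grasp_force: 0.0
```

```bash
cat > look.py <<'E'
from h import *
import sys
np.set_printoptions(precision=4,suppress=True)
# usage: cam then x,y,z,r ... : disc top centres near given spots
print(env.sense()["ee_pos"])
cam=sys.argv[1]; p,d=eyes.capture(cam); C=cloud(cam,d); save(sys.argv[2],p)
for a in sys.argv[3:]:
    x,y,z=map(float,a.split(","))
    q=C[(d>0)&(abs(C[...,2]-z)<.006)&(np.linalg.norm(C[...,:2]-[x,y],axis=-1)<.045)]
    if len(q)>10: print(a,len(q),q.mean(0),cv2.minEnclosingCircle(q[:,:2].astype(np.float32)))
    else: print(a,"none")
E
python3 look.py wrist w3 .465,.005,.05; python3 look.py top t3 .632,-.035,.086 .465,.005,.05
```

```text
[0.4658 0.0038 0.121 ]
.465,.005,.05 3513 [0.4644 0.006  0.0496] ((0.46448561549186707, 0.004352932795882225), 0.02866801992058754)
[0.4664 0.0037 0.121 ]
.632,-.035,.086 none
.465,.005,.05 none
```

>>> {"op": "apply_moves", "data": {"plan": [[[0, -1, 30], [0, 0, 0], 85], [[0, 0, 35], [0, 0, 0], 85], [[0, 0, 28], [0, 0, 0], 85], [[0, 0, 14], [0, 0, 0], 85], [[0, 0, 7], [0, 0, 0], 85], [[0, 0, 2], [0, 0, 0], 85], [[0, 0, 0], [0, 0, 0], 72], [[0, 0, 0], [0, 0, 0], 64], [[0, 0, 0], [0, 0, 0], 60]]}}

```text
time: 9.95
ee_pos: [0.4649, 0.0038, 0.0053]
eef_rot: [[-0.0, 1.0, 0.002], [1.0, 0.0, 0.0], [0.0, 0.002, -1.0]]
force: [1.2, -0.3, 1.4]
finger_gap: 0.06
grasp_force: 0.6
```

>>> {"op": "apply_moves", "data": {"plan": [[[0, 0, 0], [0, 0, 0], 55], [[0, 0, 0], [0, 0, 0], 55], [[0, 0, 0], [0, 0, 0], 55], [[0, 0, 0], [0, 0, 0], 55], [[0, 0, 0], [0, 0, 0], 55]]}}

```text
time: 10.45
ee_pos: [0.465, 0.0038, 0.0057]
eef_rot: [[-0.0, 1.0, 0.002], [1.0, 0.0, -0.0], [-0.0, 0.002, -1.0]]
force: [-1.7, 0.7, 5.3]
finger_gap: 0.0592
grasp_force: 42.3
```

>>> {"op": "apply_moves", "data": {"plan": [[[0, 0, -6], [0, 0, 0], 55], [[0, 0, -18], [0, 0, 0], 55], [[0, 0, -28], [0, 0, 0], 55], [[0, 0, -30], [0, 0, 0], 55], [[0, 0, -18], [0, 0, 0], 55], [[0, 0, -5], [0, 0, 0], 55], [[-5, 7, 0], [0, 0, 0], 55], [[-12, 15, 0], [0, 0, 0], 55], [[-19, 23, 0], [0, 0, 0], 55], [[-22, 26, 0], [0, 0, 0], 55]]}}

```text
time: 11.45
ee_pos: [0.5348, -0.0547, 0.1079]
eef_rot: [[-0.001, 1.0, -0.002], [1.0, 0.001, 0.0], [0.0, -0.002, -1.0]]
force: [0.1, 1.2, -1.1]
finger_gap: 0.0587
grasp_force: 43.7
```

>>> {"op": "apply_moves", "data": {"plan": [[[-22, 26, 0], [0, 0, 0], 55], [[-22, 26, 0], [0, 0, 0], 55], [[-19, 23, 0], [0, 0, 0], 55], [[-12, 15, 0], [0, 0, 0], 55], [[-6, 6.5, 0], [0, 0, 0], 55], [[0, 0, 0], [0, 0, 0], 55], [[0, 0, 0], [0, 0, 0], 55], [[0, 0, 0], [0, 0, 0], 55]]}}

```text
time: 12.25
ee_pos: [0.6306, -0.1344, 0.1091]
eef_rot: [[-0.001, 1.0, -0.001], [1.0, 0.001, 0.0], [0.0, -0.001, -1.0]]
force: [0.0, 0.2, -1.9]
finger_gap: 0.0589
grasp_force: 43.7
```

```bash
python3 look.py wrist w4 .632,-.035,.086 .632,-.134,.016; python3 look.py top t4 .632,-.035,.086
```

```text
[ 0.6306 -0.1344  0.1091]
.632,-.035,.086 4620 [ 0.6327 -0.035   0.0859] ((0.6326900720596313, -0.035458728671073914), 0.02055460959672928)
.632,-.134,.016 4839 [ 0.6326 -0.1188  0.0143] ((0.6319898366928101, -0.13403816521167755), 0.045073021203279495)
[ 0.6308 -0.1344  0.1094]
.632,-.035,.086 246 [ 0.6323 -0.036   0.0855] ((0.6321699023246765, -0.036392372101545334), 0.02041119709610939)
```

View pics/w4.png

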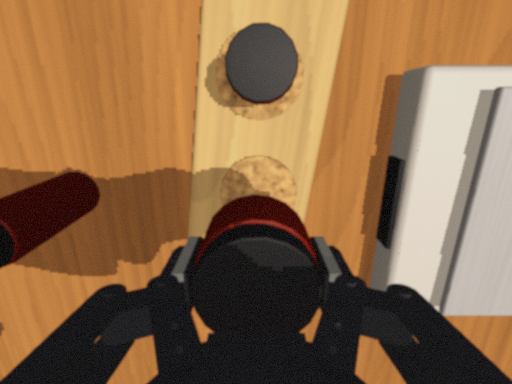

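jar_70 stands at (262,62), centred on coaster 3 to within 1 mm. jar_50 is now above coaster 4 at (258,185), so I'll lower it.

>>> {"op": "apply_moves", "data": {"plan": [[[0, 1.5, 10], [0, 0, 0], 55], [[0, 0, 22], [0, 0, 0], 55], [[0, 0, 24], [0, 0, 0], 55], [[0, 0, 17], [0, 0, 0], 55], [[0, 0, 9], [0, 0, 0], 55], [[0, 0, 4], [0, 0, 0], 55], [[0, 0, 1], [0, 0, 0], 55], [[0, 0, 0], [0, 0, 0], 55], [[0, 0, 0], [0, 0, 0], 55]]}}

```text
time: 13.25
ee_pos: [0.6339, -0.1353, 0.0235]
eef_rot: [[-0.0, 1.0, 0.002], [1.0, 0.0, -0.0], [-0.0, 0.002, -1.0]]
force: [-0.9, 0.0, -2.2]
finger_gap: 0.0588
grasp_force: 43.7
```

>>> {"op": "apply_moves", "data": {"plan": [[[0, -1, 1.5], [0, 0, 0], 55], [[0, 0, 0], [0, 0, 0], 55], [[0, 0, 0], [0, 0, 0], 62], [[0, 0, 0], [0, 0, 0], 68], [[0, 0, 0], [0, 0, 0], 74], [[0, 0, 0], [0, 0, 0], 78], [[0, 0, -8], [0, 0, 0], 80], [[0, 0, -40], [0, 0, 0], 85], [[0, 0, -48], [0, 0, 0], 85], [[0, 0, -35], [0, 0, 0], 85]]}}

```text
time: 14.25
ee_pos: [0.6328, -0.1353, 0.1555]
eef_rot: [[-0.0, 1.0, 0.002], [1.0, 0.0, -0.001], [-0.001, 0.002, -1.0]]
force: [1.1, 0.0, -0.0]
finger_gap: 0.0849
grasp_force: 0.0
```

>>> {"op": "apply_moves", "data": {"plan": [[[25, 0, 0], [0, 0, 0], 85], [[45, 0, 0], [0, 0, 0], 85], [[45, 0, 0], [0, 0, 0], 85], [[45, 0, 0], [0, 0, 0], 85], [[45, 0, 0], [0, 0, 0], 85], [[45, 0, 0], [0, 0, 0], 85], [[45, 0, 0], [0, 0, 0], 85], [[45, 0, 0], [0, 0, 0], 85], [[45, -5, 0], [0, 0, 0], 85], [[40, -25, 0], [0, 0, 0], 85]]}}

```text
time: 15.25
ee_pos: [0.6033, 0.2923, 0.1525]
eef_rot: [[0.0, 1.0, 0.002], [1.0, -0.0, 0.001], [0.001, 0.002, -1.0]]
force: [1.3, 0.5, 0.6]
finger_gap: 0.0851
grasp_force: 0.0
```

>>> {"op": "apply_moves", "data": {"plan": [[[20, -40, 0], [0, 0, 0], 85], [[0, -40, 0], [0, 0, 0], 85], [[0, -35, 0], [0, 0, 0], 85], [[0, -20, 0], [0, 0, 0], 85], [[0, -7, 0], [0, 0, 0], 85], [[0, 0, 0], [0, 0, 0], 85], [[0, 0, 0], [0, 0, 0], 85]]}}

```text
time: 15.95
ee_pos: [0.4613, 0.3101, 0.1525]
eef_rot: [[0.0, 1.0, 0.001], [1.0, -0.0, 0.001], [0.001, 0.001, -1.0]]
force: [-0.7, -0.3, -0.2]
finger_gap: 0.0851
grasp_force: 0.0
```

```bash
python3 look.py wrist w5 .461,.311,.09; python3 look.py top t5 .632,-.036,.086 .632,-.135,.066
```

```text
[0.4613 0.3101 0.1525]
.461,.311,.09 3011 [0.46   0.3129 0.0894] ((0.45977896451950073, 0.3112766742706299), 0.025710368528962135)
[0.4614 0.31   0.1523]
.632,-.036,.086 250 [ 0.632  -0.0359  0.0854] ((0.6319180727005005, -0.03594809025526047), 0.02071046642959118)
.632,-.135,.066 455 [ 0.6315 -0.135   0.0654] ((0.6316046118736267, -0.134987935423851), 0.028692955151200294)
```

>>> {"op": "apply_moves", "data": {"plan": [[[1, -1, 30], [0, 0, 0], 85], [[0, 0, 35], [0, 0, 0], 85], [[0, 0, 28], [0, 0, 0], 85], [[0, 0, 15], [0, 0, 0], 85], [[0, 0, 7], [0, 0, 0], 85], [[0, 0, 2], [0, 0, 0], 85], [[0, 0, 0], [0, 0, 0], 70], [[0, 0, 0], [0, 0, 0], 60], [[0, 0, 0], [0, 0, 0], 56], [[0, 0, 0], [0, 0, 0], 50]], "newtons": 45}}

```text
time: 17.05
ee_pos: [0.4603, 0.3114, 0.0364]
eef_rot: [[-0.0, 1.0, 0.003], [1.0, 0.0, 0.001], [0.001, 0.003, -1.0]]
force: [1.3, -0.7, 5.1]
finger_gap: 0.0532
grasp_force: 46.7
```

>>> {"op": "apply_moves", "data": {"plan": [[[0, 0, 0], [0, 0, 0], 49], [[0, 0, 0], [0, 0, 0], 49], [[0, 0, 0], [0, 0, 0], 49], [[0, 0, 0], [0, 0, 0], 49], [[0, 0, 0], [0, 0, 0], 49]]}}

```text
time: 17.55
ee_pos: [0.4603, 0.3114, 0.0364]
eef_rot: [[-0.0, 1.0, 0.003], [1.0, 0.0, 0.001], [0.001, 0.003, -1.0]]
force: [1.8, -0.8, 6.2]
finger_gap: 0.053
grasp_force: 46.7
```

>>> {"op": "apply_moves", "data": {"plan": [[[0, 0, -6], [0, 0, 0], 49], [[0, 0, -18], [0, 0, 0], 49], [[0, 0, -28], [0, 0, 0], 49], [[0, 0, -30], [0, 0, 0], 49], [[0, 0, -25], [0, 0, 0], 49], [[0, 0, -13], [0, 0, 0], 49], [[0, 5, -5], [0, 0, 0], 49], [[0, 15, 0], [0, 0, 0], 49], [[0, 25, 0], [0, 0, 0], 49], [[0, 30, 0], [0, 0, 0], 49]]}}

```text
time: 18.55
ee_pos: [0.5335, 0.3104, 0.1584]
eef_rot: [[-0.001, 1.0, -0.003], [1.0, 0.001, -0.001], [-0.001, -0.003, -1.0]]
force: [0.6, 0.6, -3.5]
finger_gap: 0.0529
grasp_force: 48.3
```

>>> {"op": "apply_moves", "data": {"plan": [[[0, 30, 0], [0, 0, 0], 49], [[-10, 28, 0], [0, 0, 0], 49], [[-20, 22, 0], [0, 0, 0], 49], [[-28, 15, 0], [0, 0, 0], 49], [[-32, 10, 0], [0, 0, 0], 49], [[-34, 5, 0], [0, 0, 0], 49], [[-35, 3, 0], [0, 0, 0], 49], [[-35, 0, 0], [0, 0, 0], 49], [[-28, 0, 0], [0, 0, 0], 49], [[-18, 0, 0], [0, 0, 0], 49]]}}

```text
time: 19.55
ee_pos: [0.6461, 0.0684, 0.1581]
eef_rot: [[0.002, 1.0, -0.003], [1.0, -0.002, -0.001], [-0.001, -0.003, -1.0]]
force: [-0.5, 1.3, -4.0]
finger_gap: 0.0532
grasp_force: 48.4
```

>>> {"op": "apply_moves", "data": {"plan": [[[-9, 0.7, 0], [0, 0, 0], 49], [[-5.3, 0, 0], [0, 0, 0], 49], [[0, 0, 0], [0, 0, 0], 49], [[0, 0, 0], [0, 0, 0], 49], [[0, 0, 0], [0, 0, 0], 49]]}}

```text
time: 20.05
ee_pos: [0.6478, 0.0577, 0.16]
eef_rot: [[-0.002, 1.0, 0.0], [1.0, 0.002, 0.0], [0.0, 0.0, -1.0]]
force: [0.3, -0.4, -3.4]
finger_gap: 0.0532
grasp_force: 48.4
```

```bash
python3 look.py wrist w6 .6315,-.036,.086 .667,.149,.016; python3 look.py top t6 .632,-.036,.086
```

```text
[0.6478 0.0577 0.16  ]
.6315,-.036,.086 none
.667,.149,.016 6997 [0.6668 0.1506 0.0141] ((0.6670180559158325, 0.14899200201034546), 0.04507716745138168)
[0.6478 0.0576 0.16  ]
.632,-.036,.086 none
```

View pics/w6.png

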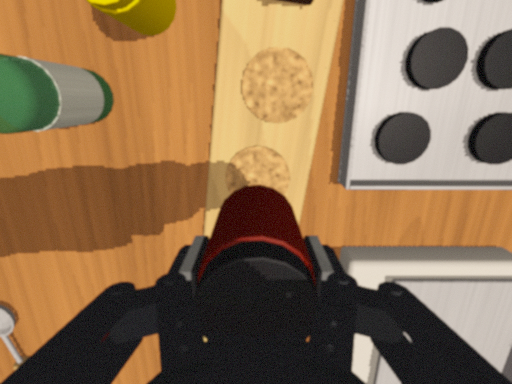

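The picture shows jar_90 upright above coaster 2 (260,170), with coaster 1 at (277,85) free. I'll lower it.

>>> {"op": "apply_moves", "data": {"plan": [[[0, 1, 10], [0, 0, 0], 49], [[0, 0, 24], [0, 0, 0], 49], [[0, 0, 28], [0, 0, 0], 49], [[0, 0, 22], [0, 0, 0], 49], [[0, 0, 13], [0, 0, 0], 49], [[0, 0, 6], [0, 0, 0], 49], [[0, 0, 3], [0, 0, 0], 49], [[0, 0, 0], [0, 0, 0], 49], [[0, 0, 0], [0, 0, 0], 49], [[0, 0, 0], [0, 0, 0], 49]]}}

```text
time: 21.15
ee_pos: [0.6496, 0.0566, 0.0551]
eef_rot: [[-0.0, 1.0, 0.002], [1.0, 0.0, 0.0], [0.0, 0.002, -1.0]]
force: [-0.9, -0.5, -3.5]
finger_gap: 0.0532
grasp_force: 48.4
```

>>> {"op": "apply_moves", "data": {"plan": [[[0, 0, 2.2], [0, 0, 0], 49], [[0, 0, 0.5], [0, 0, 0], 49], [[0, 0, 0], [0, 0, 0], 56], [[0, 0, 0], [0, 0, 0], 62], [[0, 0, 0], [0, 0, 0], 68], [[0, 0, 0], [0, 0, 0], 74], [[0, 0, -8], [0, 0, 0], 76], [[0, 0, -35], [0, 0, 0], 80], [[0, 0, -45], [0, 0, 0], 85], [[0, 0, -32], [0, 0, 0], 85]]}}

```text
time: 22.15
ee_pos: [0.6495, 0.0566, 0.1746]
eef_rot: [[-0.0, 1.0, 0.002], [1.0, 0.0, 0.0], [0.0, 0.002, -1.0]]
force: [1.3, -0.2, 0.5]
finger_gap: 0.0847
grasp_force: 0.0
```

>>> {"op": "apply_moves", "data": {"plan": [[[-14, -14, 0], [0, 0, 0], 85], [[-30, -29, 0], [0, 0, 0], 85], [[-32, -31, 0], [0, 0, 0], 85], [[-32, -31, 0], [0, 0, 0], 85], [[-32, -31, 0], [0, 0, 0], 85], [[-30, -29, 0], [0, 0, 0], 85], [[-16, -16, 0], [0, 0, 0], 85], [[-8, -8, 0], [0, 0, 0], 85], [[0, 0, 0], [0, 0, 0], 85], [[0, 0, 0], [0, 0, 0], 85]]}}

```text
time: 23.15
ee_pos: [0.4608, -0.1372, 0.1717]
eef_rot: [[-0.0, 1.0, 0.001], [1.0, 0.0, 0.0], [0.0, 0.001, -1.0]]
force: [1.1, -0.1, -0.3]
finger_gap: 0.0852
grasp_force: 0.0
```

```bash
python3 look.py wrist w7 .4605,-.1375,.112; python3 look.py top t7 .649,.056,.106 .632,-.036,.086 .476,.14,.1805
```

```text
[ 0.4608 -0.1372  0.1717]
.4605,-.1375,.112 1792 [ 0.46   -0.1363  0.1114] ((0.4599911868572235, -0.1374587118625641), 0.01943000592291355)
[ 0.4609 -0.137   0.1715]
.649,.056,.106 390 [0.6482 0.0556 0.1056] ((0.6489059329032898, 0.055533815175294876), 0.025417767465114594)
.632,-.036,.086 248 [ 0.632  -0.0361  0.0855] ((0.6324426531791687, -0.036031875759363174), 0.020411860197782516)
.476,.14,.1805 117 [0.4757 0.1396 0.1794] ((0.4758172631263733, 0.1399708092212677), 0.01236790418624878)
```

jar_90 is centred and the oil bottle hasn't moved. Next is jar_112, the last one.

>>> {"op": "apply_moves", "data": {"plan": [[[0, 0, 30], [0, 0, 0], 85], [[0, 0, 35], [0, 0, 0], 85], [[0, 0, 28], [0, 0, 0], 85], [[0, 0, 14], [0, 0, 0], 85], [[0, 0, 6], [0, 0, 0], 85], [[0, 0, 0], [0, 0, 0], 70], [[0, 0, 0], [0, 0, 0], 58], [[0, 0, 0], [0, 0, 0], 49], [[0, 0, 0], [0, 0, 0], 44], [[0, 0, 0], [0, 0, 0], 40]], "newtons": 40}}

```text
time: 24.25
ee_pos: [0.4607, -0.1377, 0.0593]
eef_rot: [[-0.0, 1.0, 0.002], [1.0, 0.0, -0.0], [-0.0, 0.002, -1.0]]
force: [0.2, 0.6, 4.0]
finger_gap: 0.0408
grasp_force: 40.1
```

>>> {"op": "apply_moves", "data": {"plan": [[[0, 0, 0], [0, 0, 0], 37], [[0, 0, 0], [0, 0, 0], 37], [[0, 0, 0], [0, 0, 0], 37], [[0, 0, 0], [0, 0, 0], 37], [[0, 0, 0], [0, 0, 0], 37]]}}

```text
time: 24.75
ee_pos: [0.4607, -0.1377, 0.0593]
eef_rot: [[-0.0, 1.0, 0.002], [1.0, 0.0, -0.0], [-0.0, 0.002, -1.0]]
force: [-0.9, 0.5, 5.5]
finger_gap: 0.041
grasp_force: 40.1
```

>>> {"op": "apply_moves", "data": {"plan": [[[0, 0, -6], [0, 0, 0], 37], [[0, 0, -16], [0, 0, 0], 37], [[0, 0, -25], [0, 0, 0], 37], [[0, 0, -28], [0, 0, 0], 37], [[0, 0, -28], [0, 0, 0], 37], [[0, 0, -22], [0, 0, 0], 37], [[0, 0, -12], [0, 0, 0], 37], [[4, 3, -5], [0, 0, 0], 37], [[12, 9, 0], [0, 0, 0], 37], [[20, 14, 0], [0, 0, 0], 37]]}}

```text
time: 25.75
ee_pos: [0.4855, -0.1009, 0.1992]
eef_rot: [[0.002, 1.0, -0.002], [1.0, -0.002, 0.0], [0.0, -0.002, -1.0]]
force: [-0.5, 0.2, -1.7]
finger_gap: 0.041
grasp_force: 40.9
```

>>> {"op": "apply_moves", "data": {"plan": [[[26, 18, 0], [0, 0, 0], 37], [[28, 20, 0], [0, 0, 0], 37], [[28, 20, 0], [0, 0, 0], 37], [[28, 20, 0], [0, 0, 0], 37], [[28, 20, 0], [0, 0, 0], 37], [[28, 20, 0], [0, 0, 0], 37], [[26, 20, 0], [0, 0, 0], 37], [[24, 17, 0], [0, 0, 0], 37], [[18, 13, 0], [0, 0, 0], 37], [[11, 8, 0], [0, 0, 0], 37]]}}

```text
time: 26.75
ee_pos: [0.6618, 0.1467, 0.1975]
eef_rot: [[-0.002, 1.0, -0.003], [1.0, 0.002, 0.0], [0.0, -0.003, -1.0]]
force: [-0.1, -0.4, -2.8]
finger_gap: 0.0413
grasp_force: 40.9
```

>>> {"op": "apply_moves", "data": {"plan": [[[6, 4, 0], [0, 0, 0], 37], [[0, 0, 0], [0, 0, 0], 37], [[0, 0, 0], [0, 0, 0], 37], [[0, 0, 0], [0, 0, 0], 37], [[0, 0, 0], [0, 0, 0], 37]]}}

```text
time: 27.25
ee_pos: [0.6655, 0.1489, 0.2005]
eef_rot: [[0.001, 1.0, 0.0], [1.0, -0.001, -0.0], [-0.0, 0.0, -1.0]]
force: [-0.1, -0.5, -2.6]
finger_gap: 0.0413
grasp_force: 40.9
```

```bash
python3 look.py wrist w8 .667,.149,.016
```

```text
[0.6655 0.1489 0.2005]
.667,.149,.016 3523 [0.6672 0.1568 0.0143] ((0.6670103073120117, 0.14917704463005066), 0.04504643380641937)
```

View pics/w8.png

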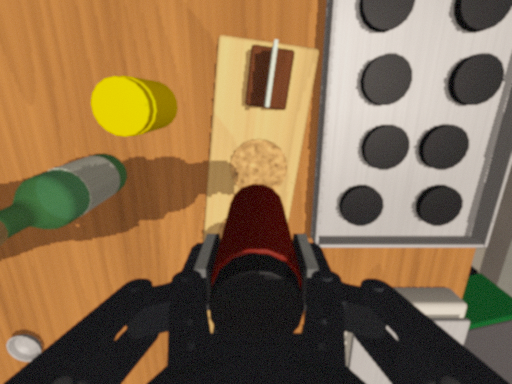

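jar_112 hangs upright over coaster 1 (258,165), next to the card holder (268,78). I'll lower it.

>>> {"op": "apply_moves", "data": {"plan": [[[0.5, 1, 10], [0, 0, 0], 37], [[0, 0, 24], [0, 0, 0], 37], [[0, 0, 30], [0, 0, 0], 37], [[0, 0, 26], [0, 0, 0], 37], [[0, 0, 18], [0, 0, 0], 37], [[0, 0, 9], [0, 0, 0], 37], [[0, 0, 4], [0, 0, 0], 37], [[0, 0, 0], [0, 0, 0], 37], [[0, 0, 0], [0, 0, 0], 37], [[0, 0, 0], [0, 0, 0], 37]]}}

```text
time: 28.3
ee_pos: [0.6676, 0.1503, 0.0806]
eef_rot: [[-0.0, 1.0, 0.002], [1.0, 0.0, 0.0], [0.0, 0.002, -1.0]]
force: [-0.6, 0.7, -2.4]
finger_gap: 0.0412
grasp_force: 40.9
```

Contact is expected at TCP z 0.0753, so there are 5 mm left.

>>> {"op": "apply_moves", "data": {"plan": [[[-1, 0, 3], [0, 0, 0], 37], [[0, 0, 1.5], [0, 0, 0], 37], [[0, 0, 0.5], [0, 0, 0], 37], [[0, 0, 0], [0, 0, 0], 37], [[0, 0, 0], [0, 0, 0], 37]]}}

```text
time: 28.8
ee_pos: [0.6671, 0.1491, 0.0753]
eef_rot: [[-0.0, 1.0, 0.001], [1.0, 0.0, 0.0], [0.0, 0.001, -1.0]]
force: [-1.3, -0.4, 5.0]
finger_gap: 0.0414
grasp_force: 41.5
```

>>> {"op": "apply_moves", "data": {"plan": [[[0, 0, 0], [0, 0, 0], 44], [[0, 0, 0], [0, 0, 0], 50], [[0, 0, 0], [0, 0, 0], 56], [[0, 0, 0], [0, 0, 0], 62], [[0, 0, -8], [0, 0, 0], 66], [[0, 0, -30], [0, 0, 0], 66], [[0, 0, -45], [0, 0, 0], 66], [[0, 0, -40], [0, 0, 0], 66], [[0, -15, 0], [0, 0, 0], 66], [[0, -35, 0], [0, 0, 0], 66]]}}

```text
time: 29.8
ee_pos: [0.6195, 0.1494, 0.1997]
eef_rot: [[0.0, 1.0, 0.006], [1.0, -0.0, 0.001], [0.001, 0.006, -1.0]]
force: [-0.5, 0.9, -0.1]
finger_gap: 0.0656
grasp_force: 0.0
```

>>> {"op": "apply_moves", "data": {"plan": [[[-20, -35, 0], [0, 0, 0], 66], [[-40, -28, 0], [0, 0, 0], 66], [[-45, -20, 0], [0, 0, 0], 66], [[-45, 0, 0], [0, 0, 0], 66], [[-45, 0, 0], [0, 0, 0], 66], [[-45, 0, 0], [0, 0, 0], 66], [[-40, 0, 0], [0, 0, 0], 66], [[-20, 0, 0], [0, 0, 0], 66], [[0, 0, 0], [0, 0, 0], 66]]}}

```text
time: 30.7
ee_pos: [0.5339, -0.1537, 0.1979]
eef_rot: [[0.004, 1.0, 0.001], [1.0, -0.004, -0.001], [-0.001, 0.001, -1.0]]
force: [-0.8, 1.0, 0.3]
finger_gap: 0.0663
grasp_force: 0.0
```

```bash
python3 look.py top t9 .667,.149,.128 .649,.056,.106 .632,-.036,.086 .632,-.135,.066 .476,.14,.1805; python3 look.py scene s9
```

```text
[ 0.5339 -0.1537  0.1979]
.667,.149,.128 237 [0.6658 0.1476 0.1276] ((0.6665427684783936, 0.14763185381889343), 0.019523000344634056)
.649,.056,.106 392 [0.6482 0.0557 0.1055] ((0.6488597989082336, 0.05575762689113617), 0.02550370618700981)
.632,-.036,.086 247 [ 0.6322 -0.0361  0.0856] ((0.6322022676467896, -0.03637924790382385), 0.02036341466009617)
.632,-.135,.066 460 [ 0.6315 -0.135   0.0652] ((0.6320905685424805, -0.13458728790283203), 0.028822036460042)
.476,.14,.1805 116 [0.4757 0.1397 0.1795] ((0.47583022713661194, 0.1398177146911621), 0.012217199429869652)
[ 0.5338 -0.1521  0.1978]
```

View pics/s9.png

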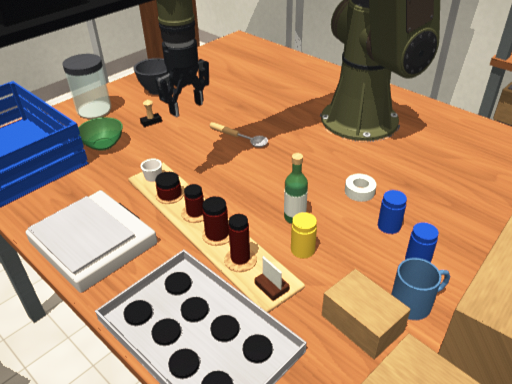

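The scene shows all four jars upright on their coasters. jar_112 at (239,240) is next to the card holder, followed by (214,219), (193,201) and (167,185). Each is within about 1.5 mm of its coaster's centre. The oil bottle is unmoved and the gripper is clear.

```bash
python3 -c "
from bench import env
print(env.close_job())"
```

```text
the job is handed in; nothing more can be done
None
```

I handed the job in with all four jars upright and within about 1.5 mm of their coaster centres, tallest next to the card holder down to shortest; the oil bottle hadn't moved, and it took about 31 s.

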